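# Seal the filling tub's snap lid round its rim

### The arm

A 7-joint arm with a two-finger parallel gripper is mounted at the origin on a cart in front of the work surface, level with it; the furniture and walls round the work are solid. World frame = base frame: x ahead of the robot, y to its left, z up, the work surface at z = 0. Lengths are in m, angles in rad, forces in N, time in s.
With the tool pointing down it reaches from about 0.4 to 0.85 m from the base axis. Payload 6.9 kg.
Tool frame: the origin (TCP) lies midway between the tips of the shut fingers; the grasp point (between the pads) lies 19 mm behind it (bot.tcp_to_grasp is the distance from the TCP to the grasp point, in m); z points along the fingers, y is the line along which they close (so a half turn about z gives the same grasp; the last joint's range is limited). The gripper opens to 85 mm and grips with 20 to 120 N. Pads are 22 mm wide; open, the fingers measure 114 mm over their backs; the gripper's body (76 mm by 85 mm) begins 54 mm behind the grasp point. The pads swing forward as they close: fully open they stand 13 mm farther back than shut.
Start: joints at [-1.006, 0.507, -0.238, 1.5, 0.126, 1.149, -0.155], TCP at [0.277, 0.56, 0.231] pointing down, gripper open.
Joint ranges: [-3.08, 3.08], [-0.24, 2.05], [-1.43, 1.35], [0, 2.5], [-1.52, 4.66], [0.17, 1.96], [-2.89, 2.89]. Speed limits (rad/s): [2.39, 2.39, 3.14, 3.14, 3.14, 3.14, 3.14].

### API

Orientations are given as a rotation vector (axis times angle).
In Python, from cell import bot, cams, workorder, state gives the robot as it stands (bot), with the cameras (cams), the job (workorder) and the readings as plain functions.
- The arm moves only by the tool drive_effector, called after "Request:" in YAML: its name, and indented under it one key for each argument. Schema: {"type":"object","properties":{"plan":{"type":"array","items":{"type":"array","items":{"type":"array","items":{"type":"number"},"minItems":6,"maxItems":6},"minItems":1,"maxItems":8},"minItems":1,"maxItems":1},"jaw":{"type":"number"},"grip_force":{"type":"number"},"only":{"type":"string"},"quiet":{"type":"boolean"},"lines":{"type":"string"}},"required":["plan"],"additionalProperties":false}. plan is a list that holds a single list of rows (three levels of brackets), with 1 to 8 rows, each of 6 numbers: dx, dy, dz in m, then a rotation vector rx, ry, rz in rad; each row is the pose to reach, as a shift and turn from the pose commanded when the call began, along the tool's axes at that moment; what a row does not reach only later rows make up. A row lasts 1/8 s, in which the tool goes at most 0.0625 m and 0.188 rad, less where a joint would pass 70% of its speed; a pose out of reach is approached as far as the arm can. jaw is the opening from 0.0 (shut) to 1.0 (fully open), set as the call begins (left out keeps the last). The fingers move at their own pace and stop on an object; grip_force is the grip in N (left out, the last holds). Time passes only in rows, so rows that do not move let the fingers close. The tool returns the time, the measured TCP pose, the force, the opening and the grip force at its end. only (a regular expression) keeps the lines of the reply that match it, lines (a string "A,B") keeps lines A to B, and quiet returns only ok. Input that does not fit is refused with a message, and nothing moves.
- state(): the state, without advancing time (a new reading comes with each control period).
- cams.snapshot(name): name is "side" or "top" or "wrist"; returns a dict with "frame" (384x512x3 uint8, red, green, blue), "fovy" (degrees; the focal length in pixels is half the picture's height over the tangent of half this angle, whatever the lens; pixels are square), "cx", "cy" (the principal point, pixels), "R" (3x3) and "t" (3): a world point X has camera coordinates R X + t. Camera axes: x right, y down, z forward; pixel columns grow to the right and rows downward; lengths in m; the calibration is good to about 2 mm. A picture is of the moment at which its call begins. There is no depth.
- workorder.hand_in(): hands the job in; it is judged then, once.
The state is a dict: "clock": time; "joint_positions": joint angles; "qvel": joint speeds; "effort": joint torques, N m; "ee_pos": TCP position; "eef_rot": TCP orientation; "wrist_force": force on the tool from outside, world axes, zero at the start; "torque": the same for the moment, N m; "gripper_width": opening from 0.0 (shut) to 1.0 (fully open); "grip_force": force on a finger pad.
Only numpy, scipy, OpenCV 4.12 (cv2) and the standard library are available. Lean on these libraries where they do the work, as an engineer would, in place of code of your own. Each camera call takes 0.05 s, during which the arm holds its last target. There are 200 camera calls.

### The job

Seal the snap lid of the white filling tub: starting at the pull tab, run the fingertips all the way round the lid's rim with light pressure, taking the sections one next to another (either way round, skipping none, so that the air can escape ahead of you), until the whole rim is down flush. Only press: do not lift or tip the tub or shove it away from its place, and leave the things around it alone.

Things in the scene. Friction and masses are not known exactly. Their poses are not given: they have to be found in the camera images.
- tub: white plastic tub of filling, lid on, standing loose, about 2.8 kg; wall 155 mm, lid rim 178 mm across, 112 mm high to the top of the rim when that is home. Origin: centre of its underside; z up; -x points from the centre to the lid's pull tab, which may look up to 86 degrees either way from straight towards the robot. A wire handle hangs folded down below the rim and does not move
- lid_middle (a point): centre of the lid at the height of the rim's top when home (112 mm above the tub's underside). The lid's middle is a fixed panel, radius 64 mm, 4 mm below this. Round it the rim is slit into ten equal hinged sections; section n is centred, in the tub's frame seen from above, 180 + 36 (n - 1) degrees anticlockwise from +x, so 1 carries the tab. Axes as the tub's
- bead (a point): a point on the rim's line, fixed to the tub: over section 1, 85 mm from the tub's axis, 112 mm above its underside. Each section is hinged at its inner edge (radius 66 mm) and has a round bead, 7 mm thick, on the radius of 85 mm: press there. The bead slopes down 3 mm to the slits at both ends, so a fingertip that slides along it at the home height rides onto the next section and presses it down
- tab (a point): middle of the pull tab, a flat finger tab 26 mm wide that sticks out 18 mm beyond the rim of section 1; this point is 98 mm from the tub's axis and 112 mm above its underside, fixed to the tub
- rim_1 (a joint): angle of lid rim section 1 (with the tab) in rad: 0 = proud, its bead 4 mm too high; 0.21 = home, bead top at 112 mm, on a hard stop. Bead height over home is about 19 mm x (0.21 - angle). It takes about 4 N at the bead to push down and stays where it is left. Starts between 0 and 0.03
- rim_2 (a joint): angle of lid rim section 2 in rad: 0 = proud, its bead 4 mm too high; 0.21 = home, bead top at 112 mm, on a hard stop; works like rim_1
- rim_3 (a joint): angle of lid rim section 3 in rad: 0 = proud, its bead 4 mm too high; 0.21 = home, bead top at 112 mm, on a hard stop; works like rim_1
- rim_4 (a joint): angle of lid rim section 4 in rad: 0 = proud, its bead 4 mm too high; 0.21 = home, bead top at 112 mm, on a hard stop; works like rim_1
- rim_5 (a joint): angle of lid rim section 5 in rad: 0 = proud, its bead 4 mm too high; 0.21 = home, bead top at 112 mm, on a hard stop; works like rim_1
- rim_6 (a joint): angle of lid rim section 6 in rad: 0 = proud, its bead 4 mm too high; 0.21 = home, bead top at 112 mm, on a hard stop; works like rim_1
- rim_7 (a joint): angle of lid rim section 7 in rad: 0 = proud, its bead 4 mm too high; 0.21 = home, bead top at 112 mm, on a hard stop; works like rim_1
- rim_8 (a joint): angle of lid rim section 8 in rad: 0 = proud, its bead 4 mm too high; 0.21 = home, bead top at 112 mm, on a hard stop; works like rim_1
- rim_9 (a joint): angle of lid rim section 9 in rad: 0 = proud, its bead 4 mm too high; 0.21 = home, bead top at 112 mm, on a hard stop; works like rim_1
- rim_10 (a joint): angle of lid rim section 10 in rad: 0 = proud, its bead 4 mm too high; 0.21 = home, bead top at 112 mm, on a hard stop; works like rim_1
- spare_jar: empty glass jar, 54 mm across, 93 mm high; origin at the centre of its underside; a bystander, to be left alone
- nozzle: steel piping nozzle, a cone 33 mm across, 44 mm high; origin at the centre of its underside; a bystander, to be left alone
- lid_a: yellow jar lid, 54 mm across, 12 mm high; origin at the centre of its underside; a bystander, to be left alone
- lid_b: another such yellow jar lid; origin at the centre of its underside; a bystander, to be left alone
- spoon: steel measuring spoon lying flat, 168 mm long; origin at the centre of its underside; a bystander, to be left alone
- shaker: cream shaker with dark cap, 58 mm across, 101 mm high; origin at the centre of its underside; a bystander, to be left alone

How it is judged:
By the outcome, as a careful person would: the job done as asked, in the order asked, and still so for the second after the job is handed in, with the robot touching nothing.
It also fails if it takes over 51 s, if anything falls off the work surface, if the arm or the gripper's body presses on something with over 40 N, if the wrist force passes 120 N, or if a joint passes its speed limit or range.

## Working session

There is one attempt and no reset: what is moved stays moved. The work goes in short steps, Python scripts to look and compute and a tool call to move; the robot and the scene stay as the last step left them, time stands still between calls to the robot, and variables do not carry over. Pictures are saved under pics/ and viewed, at most 10 in all, crops included, and the job is handed in when it is done.

```bash
ls; mkdir -p pics
```

Run:
```python
from cell import bot, cams, workorder, state
import cv2,numpy as np
s=state();print(s)
for n in["top","side"]:
    p=cams.snapshot(n);cv2.imwrite(f"pics/{n}0.png",p["frame"][:,:,::-1]);print(n,p["fovy"],p["cx"],p["cy"],p["R"],p["t"])
```

```text
cell.py
pics
{'clock': 0.0, 'joint_positions': array([-1.00650456,  0.5083572 , -0.23749303,  1.50110338,  0.12567442,
        1.14888223, -0.15480746]), 'qvel': array([-3.46588761e-04, -6.96713031e-04, -1.21219629e-03,  6.74243693e-04,
        3.22987741e-05,  4.96887499e-04,  6.36866742e-05]), 'effort': array([ 6.39658883e-04, -6.20592070e+01, -2.18624800e+00, -2.49651003e+01,
        1.27943989e-02,  1.19864708e-02,  3.24045209e-05]), 'ee_pos': array([0.27665386, 0.55989633, 0.23042669]), 'eef_rot': array([-7.14325524e-01, -3.05890907e+00,  2.70759524e-03]), 'wrist_force': array([ 0.47828547, -0.255172  , -0.08472472]), 'torque': array([ 0.06676033,  0.00246432, -0.0213811 ]), 'grip_force': 0.0, 'gripper_width': 1.0035132779123335}
top 44.89243761495508 257.1596262417729 199.50841320733795 [[ 0.01489846 -0.99983433  0.01045669]
 [-0.9935555  -0.01597849 -0.11221477]
 [ 0.11236326 -0.00871747 -0.99362896]] [-0.17626882  0.54461459  1.36910286]
side 55.09367567115267 261.82534797348495 193.66970020664462 [[ 0.98354495 -0.1792166  -0.0228198 ]
 [-0.11947264 -0.55045911 -0.82626936]
 [ 0.13551982  0.8153994  -0.56281276]] [-0.55531058  0.05494077  1.04754778]
```

View pics/top0.png

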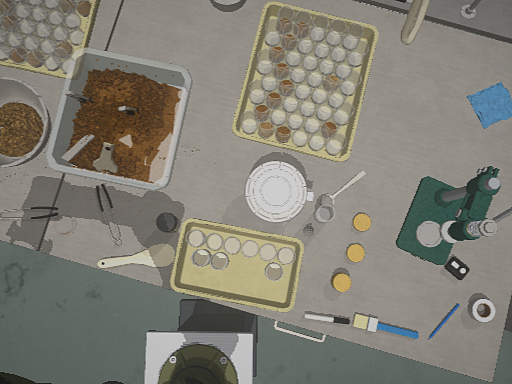

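View pics/side0.png

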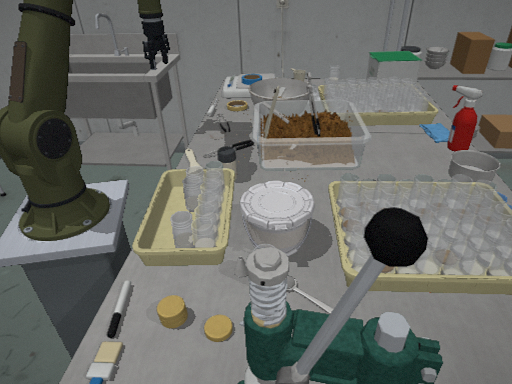

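The top view shows the tub at about (276,191), with what looks like the tab near (310,190). The side view shows the tub at (277,205). I'll enlarge the tub in both.

Run:
```python
import cv2,numpy as np
a=cv2.imread("pics/top0.png")[150:232,230:350];b=cv2.imread("pics/side0.png")[170:260,220:340]
a=cv2.resize(a,None,fx=6,fy=6,interpolation=cv2.INTER_CUBIC)[:,:720]
a=cv2.resize(a,(390,267*1));b=cv2.resize(b,(400,300),interpolation=cv2.INTER_CUBIC)
a=cv2.imread("pics/top0.png")[150:235,235:345];a=cv2.resize(a,(440,340),interpolation=cv2.INTER_CUBIC)
b=cv2.imread("pics/side0.png")[172:257,230:320];b=cv2.resize(b,(360,340),interpolation=cv2.INTER_CUBIC)
cv2.imwrite("pics/c1.png",np.hstack([a,b]))
```

```text
(no output)
```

View pics/c1.png

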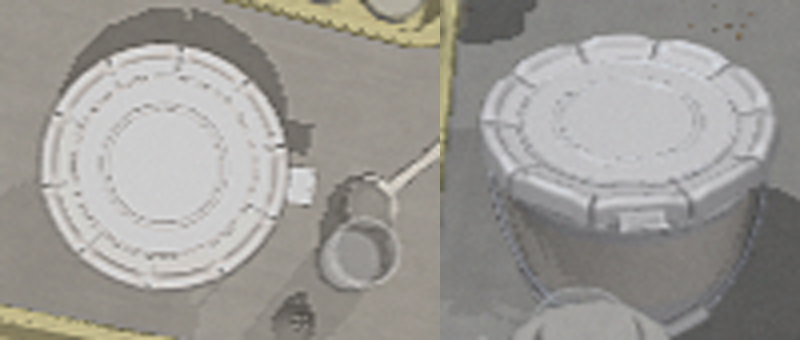

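The crop shows the tab at top pixel ~(310.5,196.5), so it points to the robot's right (-y) and slightly towards it. The rim centre is near (276,192), and the jar stands close to the tab. Next step is to measure.

Create h.py:
```python
import numpy as np
from scipy.optimize import least_squares
def ray(p,uv,z):
    uv=np.atleast_2d(uv).astype(float);f=p["frame"].shape[0]/2/np.tan(np.radians(p["fovy"])/2)
    d=np.c_[(uv[:,0]-p["cx"])/f,(uv[:,1]-p["cy"])/f,np.ones(len(uv))]@p["R"]
    c=-p["R"].T@p["t"];return c+d*((z-c[2])/d[:,2])[:,None]
def proj(p,X):
    f=p["frame"].shape[0]/2/np.tan(np.radians(p["fovy"])/2);q=np.atleast_2d(X)@p["R"].T+p["t"];return f*q[:,:2]/q[:,2:]+[p["cx"],p["cy"]]
def circ(P):
    g=lambda a:np.hypot(P[:,0]-a[0],P[:,1]-a[1])-a[2]
    return least_squares(g,[*P[:,:2].mean(0),.089],loss="soft_l1",f_scale=.001)
```

Run:
```python
from cell import bot, cams, workorder, state
import cv2,numpy as np
from h import *
box={"top":(238,155,320,228),"side":(225,170,330,262)}
for n in box:
    p=cams.snapshot(n);im=p["frame"];x0,y0,x1,y1=box[n]
    hsv=cv2.cvtColor(im,cv2.COLOR_RGB2HSV)
    m=((hsv[...,2]>185)&(hsv[...,1]<40)).astype(np.uint8)
    mm=np.zeros_like(m);mm[y0:y1,x0:x1]=m[y0:y1,x0:x1]
    mm=cv2.morphologyEx(mm,cv2.MORPH_CLOSE,np.ones((3,3)))
    k=max(cv2.findContours(mm,0,cv2.CHAIN_APPROX_NONE)[0],key=cv2.contourArea)[:,0]
    print(n,cv2.boundingRect(k))
    h=cv2.convexHull(k)[:,0].astype(float)
    for z in(.108,.112,.116):
        P=ray(p,k+0.0,z)
        r=circ(P);c=r.x
        d=np.hypot(*(P[:,:2]-c[:2]).T)
        far=P[d>c[2]+.006]
        a=np.degrees(np.arctan2(*(far[:,:2].mean(0)-c[:2])[::-1])) if len(far) else None
        print(z,c.round(4),"med resid",np.median(abs(d-c[2])).round(4),"tabdir",a,len(far),d.max())
```

```text
top (246, 161, 68, 61)
0.108 [ 0.564  -0.22    0.0861] med resid 0.0008 tabdir -98.02919848901593 17 0.10681085663160857
0.112 [ 0.5635 -0.2198  0.0859] med resid 0.0008 tabdir -98.02916897788518 17 0.10648551093353806
0.116 [ 0.5629 -0.2196  0.0856] med resid 0.0008 tabdir -98.02913936521071 17 0.10616016483596838
side (241, 181, 72, 48)
0.108 [ 0.5648 -0.2126  0.0849] med resid 0.0017 tabdir -95.05943206593356 15 0.10759695820880014
0.112 [ 0.5636 -0.2182  0.0843] med resid 0.0017 tabdir -95.05964676681609 15 0.10675918922036888
0.116 [ 0.5624 -0.2237  0.0836] med resid 0.0017 tabdir -95.05986718761683 15 0.10592141604037948
```

Request:
drive_effector:
  plan:
    - [[-0.03,-0.03,-0.01,0,0,0],[-0.07,-0.07,-0.02,0,0,0],[-0.11,-0.11,-0.03,0,0,0],[-0.15,-0.15,-0.03,0,0,0],[-0.19,-0.19,-0.03,0,0,0],[-0.23,-0.23,-0.03,0,0,0],[-0.27,-0.28,-0.03,0,0,0],[-0.31,-0.32,-0.03,0,0,0]]
  jaw: 0.0
  grip_force: 20

```text
clock: 1.2
ee_pos: [0.413, 0.134, 0.2615]
eef_rot: [0.715, 3.059, 0.0]
wrist_force: [1.0, 0.8, -0.0]
gripper_width: 0.005
grip_force: 0.0
```

Request:
drive_effector:
  plan:
    - [[-0.04,-0.04,0,0,0,-0.06],[-0.08,-0.08,0,0,0,-0.12],[-0.12,-0.12,0,0,0,-0.18],[-0.16,-0.16,0,0,0,-0.24],[-0.20,-0.20,0,0,0,-0.30],[-0.24,-0.25,0,0,0,-0.36],[-0.28,-0.29,0,0,0,-0.42],[-0.318,-0.33,0,0,0,-0.458]]

```text
clock: 2.2
ee_pos: [0.5523, -0.3025, 0.2611]
eef_rot: [-0.001, 3.142, 0.0]
wrist_force: [0.3, 0.6, 0.2]
gripper_width: -0.006
grip_force: 0.0
```

The tool is now above section 1 and aligned with the world axes (tool x = -X, y = +Y, z = -Z). I'll check the measurement with the wrist camera.

Run:
```python
from cell import bot, cams, workorder, state
import cv2,numpy as np
from h import *
p=cams.snapshot("wrist");im=p["frame"][:,:,::-1].copy()
c=np.array([.5635,-.219]);print(state()["joint_positions"].round(2))
def pt(r,a,z):return [c[0]+r*np.cos(np.radians(a)),c[1]+r*np.sin(np.radians(a)),z]
for n in range(10):
    for r,a,col in((85,263+36*n,(0,0,255)),(85,281+36*n,(0,200,0))):
        u=proj(p,pt(r/1e3,a,.115))[0]
        if abs(u).max()<900: cv2.circle(im,tuple(int(v) for v in u.round()),3,col,1)
u=proj(p,pt(.098,263,.115))[0];cv2.circle(im,tuple(int(v) for v in u.round()),3,(255,0,0),1);print(u)
cv2.imwrite("pics/w1.png",im)
```

```text
[ 0.45  0.5   0.04  1.43 -0.01  1.21  2.05]
[246.53571743 181.35306167]
```

View pics/w1.png

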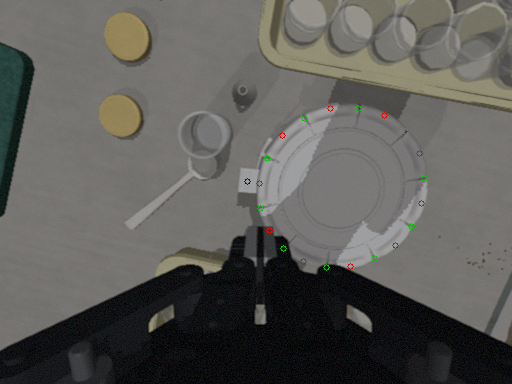

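The overlay agrees with the picture: tab at (248,181), slits on the green marks, lid centre near (342,190). Descending onto section 1.

Request:
drive_effector:
  plan:
    - [[0,0,0.04,0,0,0],[0,0,0.08,0,0,0],[0,0,0.12,0,0,0],[0,0,0.138,0,0,0],[0,0,0.141,0,0,0]]

```text
clock: 2.88
ee_pos: [0.5511, -0.2999, 0.1188]
eef_rot: [-0.001, -3.139, -0.002]
wrist_force: [0.2, 0.4, 0.2]
gripper_width: 0.002
grip_force: 0.0
```

Request:
drive_effector:
  plan:
    - [[0,0,0.002,0,0,0],[0,0,0.004,0,0,0],[0,0,0.006,0,0,0],[0,0,0.007,0,0,0],[0,0,0.008,0,0,0],[0,0,0.008,0,0,0]]

```text
clock: 3.62
ee_pos: [0.5523, -0.3015, 0.1129]
eef_rot: [0.002, 3.14, -0.002]
wrist_force: [-0.3, -2.5, 4.7]
gripper_width: 0.0
grip_force: 2.4
```

Request:
drive_effector:
  plan:
    - [[0,0,0.001,0,0,0],[0,0,0.002,0,0,0],[0,0,0.002,0,0,0],[0,0,0.002,0,0,0]]

```text
clock: 4.12
ee_pos: [0.5523, -0.3018, 0.1118]
eef_rot: [0.002, 3.14, -0.003]
wrist_force: [-2.3, -2.3, 11.5]
gripper_width: -0.001
grip_force: 5.9
```

Section 1 is on its stop (tip z 0.1118 at 11.5 N). Now section 2, anticlockwise: lift 9 mm, step over, press.

Request:
drive_effector:
  plan:
    - [[0,0,-0.009,0,0,0],[-0.026,0.005,-0.01,0,0,0],[-0.052,0.01,-0.009,0,0,0],[-0.052,0.01,-0.006,0,0,0],[-0.052,0.01,-0.004,0,0,0],[-0.052,0.01,-0.002,0,0,0],[-0.052,0.01,0,0,0,0],[-0.052,0.01,0,0,0,0]]

```text
clock: 5.12
ee_pos: [0.6044, -0.2907, 0.1118]
eef_rot: [0.002, 3.139, -0.001]
wrist_force: [1.8, 2.5, 10.0]
gripper_width: -0.004
grip_force: 5.2
```

Request:
drive_effector:
  plan:
    - [[0,0,0,0,0,0],[0,0,0,0,0,0]]

```text
clock: 5.38
ee_pos: [0.6044, -0.2907, 0.1118]
eef_rot: [0.002, 3.139, -0.001]
wrist_force: [0.7, 3.9, 10.6]
gripper_width: -0.004
grip_force: 5.2
```

Run:
```python
from cell import bot, cams, workorder, state
import cv2
for n in("side","wrist"):
    p=cams.snapshot(n);cv2.imwrite(f"pics/{n}2.png",p["frame"][:,:,::-1])
a=cv2.imread("pics/side2.png")[150:260,200:340];cv2.imwrite("pics/side2c.png",cv2.resize(a,None,fx=5,fy=5,interpolation=cv2.INTER_CUBIC))
```

```text
(no output)
```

View pics/side2c.png

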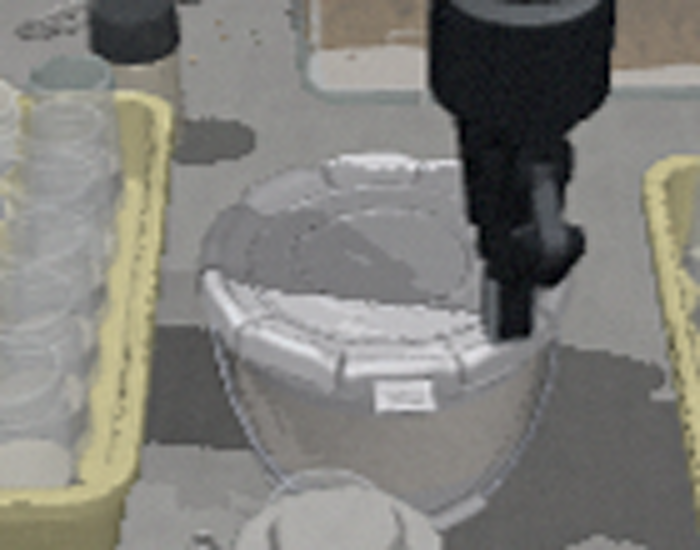

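The tip rests on the bead of section 2 and sections 1 and 2 look flush, with the same stop height of 0.1118. On to sections 3 and 4.

Request:
drive_effector:
  plan:
    - [[0,0,-0.009,0,0,0],[-0.018,0.019,-0.01,0,0,0],[-0.036,0.038,-0.009,0,0,0],[-0.036,0.038,-0.006,0,0,0],[-0.036,0.038,-0.004,0,0,0],[-0.036,0.038,-0.002,0,0,0],[-0.036,0.038,0,0,0,0],[-0.036,0.038,0,0,0,0]]

```text
clock: 6.48
ee_pos: [0.6407, -0.2526, 0.1118]
eef_rot: [0.002, 3.139, -0.0]
wrist_force: [2.2, 5.3, 10.9]
gripper_width: -0.001
grip_force: 5.4
```

Request:
drive_effector:
  plan:
    - [[0,0,0,0,0,0],[0,0,0,0,0,0]]

```text
clock: 6.72
ee_pos: [0.6407, -0.2526, 0.1117]
eef_rot: [0.002, 3.139, 0.0]
wrist_force: [1.1, 4.8, 10.1]
gripper_width: -0.001
grip_force: 5.3
```

Request:
drive_effector:
  plan:
    - [[0,0,-0.009,0,0,0],[-0.003,0.026,-0.01,0,0,0],[-0.006,0.052,-0.009,0,0,0],[-0.006,0.052,-0.006,0,0,0],[-0.006,0.052,-0.004,0,0,0],[-0.006,0.052,-0.002,0,0,0],[-0.006,0.052,0,0,0,0],[-0.006,0.052,0,0,0,0]]

```text
clock: 7.72
ee_pos: [0.6465, -0.2014, 0.1118]
eef_rot: [0.003, 3.14, -0.0]
wrist_force: [-1.4, 4.3, 10.3]
gripper_width: -0.002
grip_force: 5.4
```

Request:
drive_effector:
  plan:
    - [[0,0,0,0,0,0],[0,0,0,0,0,0]]

```text
clock: 7.98
ee_pos: [0.6465, -0.2014, 0.1118]
eef_rot: [0.003, 3.14, -0.0]
wrist_force: [-1.5, 4.0, 10.6]
gripper_width: 0.002
grip_force: 5.4
```

Request:
drive_effector:
  plan:
    - [[0,0,-0.009,0,0,0],[0.013,0.023,-0.01,0,0,0],[0.025,0.046,-0.009,0,0,0],[0.025,0.046,-0.006,0,0,0],[0.025,0.046,-0.004,0,0,0],[0.025,0.046,-0.002,0,0,0],[0.025,0.046,0,0,0,0],[0.025,0.046,0,0,0,0]]

```text
clock: 8.98
ee_pos: [0.6216, -0.155, 0.1117]
eef_rot: [0.003, 3.14, 0.001]
wrist_force: [-4.2, 5.2, 13.4]
gripper_width: -0.004
grip_force: 6.6
```

Request:
drive_effector:
  plan:
    - [[0,0,0,0,0,0],[0,0,0,0,0,0]]

```text
clock: 9.22
ee_pos: [0.6216, -0.155, 0.1117]
eef_rot: [0.003, 3.14, 0.001]
wrist_force: [-3.9, 5.0, 13.1]
gripper_width: 0.002
grip_force: 6.5
```

Request:
drive_effector:
  plan:
    - [[0,0,-0.009,0,0,0],[0.024,0.011,-0.01,0,0,0],[0.048,0.022,-0.009,0,0,0],[0.048,0.022,-0.006,0,0,0],[0.048,0.022,-0.004,0,0,0],[0.048,0.022,-0.002,0,0,0],[0.048,0.022,0,0,0,0],[0.048,0.022,0,0,0,0]]

```text
clock: 10.22
ee_pos: [0.5734, -0.1329, 0.1116]
eef_rot: [0.002, 3.142, 0.0]
wrist_force: [-6.8, 2.4, 16.6]
gripper_width: -0.001
grip_force: 8.2
```

Request:
drive_effector:
  plan:
    - [[0,0,0,0,0,0],[0,0,0,0,0,0]]

```text
clock: 10.48
ee_pos: [0.5734, -0.1329, 0.1116]
eef_rot: [0.002, 3.141, 0.0]
wrist_force: [-6.0, 3.6, 16.5]
gripper_width: -0.003
grip_force: 8.2
```

Request:
drive_effector:
  plan:
    - [[0,0,-0.009,0,0,0],[0.026,-0.005,-0.01,0,0,0],[0.052,-0.01,-0.009,0,0,0],[0.052,-0.01,-0.006,0,0,0],[0.052,-0.01,-0.004,0,0,0],[0.052,-0.01,-0.002,0,0,0],[0.052,-0.01,0,0,0,0],[0.052,-0.01,0,0,0,0]]

```text
clock: 11.48
ee_pos: [0.5215, -0.1426, 0.1115]
eef_rot: [0.001, 3.142, -0.0]
wrist_force: [-7.8, 0.2, 18.4]
gripper_width: 0.0
grip_force: 9.1
```

Request:
drive_effector:
  plan:
    - [[0,0,0,0,0,0],[0,0,0,0,0,0]]

```text
clock: 11.72
ee_pos: [0.5215, -0.1426, 0.1116]
eef_rot: [0.001, 3.141, -0.0]
wrist_force: [-8.6, 0.8, 17.6]
gripper_width: 0.002
grip_force: 9.0
```

Request:
drive_effector:
  plan:
    - [[0,0,-0.009,0,0,0],[0.018,-0.019,-0.01,0,0,0],[0.036,-0.038,-0.009,0,0,0],[0.036,-0.038,-0.006,0,0,0],[0.036,-0.038,-0.004,0,0,0],[0.036,-0.038,-0.002,0,0,0],[0.036,-0.038,0,0,0,0],[0.036,-0.038,0,0,0,0]]

```text
clock: 12.72
ee_pos: [0.4855, -0.1803, 0.1115]
eef_rot: [0.0, 3.141, -0.001]
wrist_force: [-6.9, -1.4, 17.4]
gripper_width: -0.0
grip_force: 8.7
```

Request:
drive_effector:
  plan:
    - [[0,0,0,0,0,0],[0,0,0,0,0,0]]

```text
clock: 12.98
ee_pos: [0.4854, -0.1803, 0.1115]
eef_rot: [0.0, 3.141, -0.001]
wrist_force: [-7.6, -0.9, 16.9]
gripper_width: 0.002
grip_force: 8.7
```

Request:
drive_effector:
  plan:
    - [[0,0,-0.009,0,0,0],[0.003,-0.026,-0.01,0,0,0],[0.006,-0.052,-0.009,0,0,0],[0.006,-0.052,-0.006,0,0,0],[0.006,-0.052,-0.004,0,0,0],[0.006,-0.052,-0.002,0,0,0],[0.006,-0.052,0,0,0,0],[0.006,-0.052,0,0,0,0]]

```text
clock: 13.98
ee_pos: [0.4793, -0.2324, 0.1116]
eef_rot: [-0.0, 3.141, -0.002]
wrist_force: [-5.5, -2.2, 15.1]
gripper_width: -0.001
grip_force: 7.1
```

Request:
drive_effector:
  plan:
    - [[0,0,0,0,0,0],[0,0,0,0,0,0]]

```text
clock: 14.22
ee_pos: [0.4793, -0.2323, 0.1116]
eef_rot: [-0.0, 3.141, -0.002]
wrist_force: [-5.1, -2.8, 14.9]
gripper_width: -0.001
grip_force: 7.1
```

Request:
drive_effector:
  plan:
    - [[0,0,-0.009,0,0,0],[-0.013,-0.023,-0.01,0,0,0],[-0.025,-0.046,-0.009,0,0,0],[-0.025,-0.046,-0.006,0,0,0],[-0.025,-0.046,-0.004,0,0,0],[-0.025,-0.046,-0.002,0,0,0],[-0.025,-0.046,0,0,0,0],[-0.025,-0.046,0,0,0,0]]

```text
clock: 15.22
ee_pos: [0.5042, -0.2788, 0.1118]
eef_rot: [0.001, 3.14, -0.003]
wrist_force: [-2.3, -3.4, 10.4]
gripper_width: 0.003
grip_force: 5.3
```

Request:
drive_effector:
  plan:
    - [[0,0,0,0,0,0],[0,0,0,0,0,0]]

```text
clock: 15.48
ee_pos: [0.5041, -0.2788, 0.1118]
eef_rot: [0.001, 3.14, -0.003]
wrist_force: [-2.1, -2.9, 10.9]
gripper_width: -0.003
grip_force: 5.3
```

Request:
drive_effector:
  plan:
    - [[0,0,-0.01,0,0,0],[0,0,-0.04,0,0,0],[0,0,-0.09,0,0,0],[0,0,-0.14,0,0,0],[0,0.05,-0.16,0,0,0],[0,0.1,-0.16,0,0,0],[0,0.15,-0.16,0,0,0],[0,0.2,-0.16,0,0,0]]

```text
clock: 16.48
ee_pos: [0.5033, -0.0756, 0.2705]
eef_rot: [0.001, -3.141, -0.001]
wrist_force: [1.3, 0.6, 0.0]
gripper_width: -0.001
grip_force: 0.0
```

Request:
drive_effector:
  plan:
    - [[0,0.06,0,0,0,0],[0,0.12,0,0,0,0],[0,0.18,0,0,0,0],[0,0.24,0,0,0,0],[0,0.24,0,0,0,0]]

```text
clock: 17.1
ee_pos: [0.5021, 0.1684, 0.2701]
eef_rot: [0.016, -3.14, -0.005]
wrist_force: [0.3, -1.0, 0.3]
gripper_width: 0.001
grip_force: 0.0
```

Run:
```python
from cell import bot, cams, workorder, state
import cv2,numpy as np
from h import *
ims=[]
for n,(x0,y0,x1,y1),z in(("top",(238,155,320,228),.112),("side",(225,170,330,262),.112)):
    p=cams.snapshot(n);im=p["frame"]
    cv2.imwrite(f"pics/{n}9.png",im[:,:,::-1])
    hsv=cv2.cvtColor(im,cv2.COLOR_RGB2HSV);m=((hsv[...,2]>185)&(hsv[...,1]<40)).astype(np.uint8)
    mm=np.zeros_like(m);mm[y0:y1,x0:x1]=m[y0:y1,x0:x1];mm=cv2.morphologyEx(mm,cv2.MORPH_CLOSE,np.ones((3,3)))
    k=max(cv2.findContours(mm,0,cv2.CHAIN_APPROX_NONE)[0],key=cv2.contourArea)[:,0]
    P=ray(p,k,z);c=circ(P).x;d=np.hypot(*(P[:,:2]-c[:2]).T);f=P[d>c[2]+.006]
    print(n,c.round(4),np.degrees(np.arctan2(*(f[:,:2].mean(0)-c[:2])[::-1])))
a=cv2.imread("pics/top9.png")[150:235,235:345];b=cv2.imread("pics/side9.png")[172:257,230:320]
cv2.imwrite("pics/c9.png",np.hstack([cv2.resize(a,(440,340),interpolation=cv2.INTER_CUBIC),cv2.resize(b,(360,340),interpolation=cv2.INTER_CUBIC)]))
```

```text
top [ 0.5629 -0.2198  0.0858] -97.92500082744378
side [ 0.5618 -0.2244  0.0846] -97.03486040397559
```

View pics/c9.png

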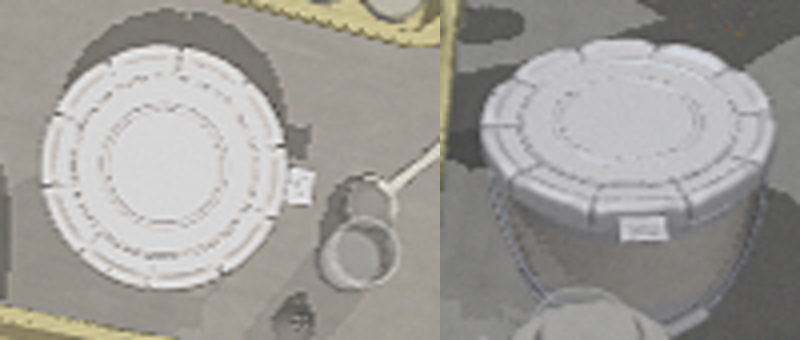

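The rim looks flush all round, and every press ended at z 0.1115 to 0.1118. In the top view the tub and its tab are where they were at the start, and the jar and nozzle have not moved.

```bash
python3 -c "
from cell import bot, cams, workorder, state
print(workorder.hand_in())"
```

```text
the job is handed in; nothing more can be done
None
```

I sealed the lid and handed the job in at about 17 s: all ten rim sections went down to their stops in order from the tab, pressed one by one with a small lift between, at 10–18 N, and the tub stayed in place.

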